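# Mark file handles in the lever press

### The job

Mark every file handle on the bench: push each one down into a spring clip of its own on the green marking press until it is fully home, white butt end facing the steel marking bar, then pull the lever towards the robot through its whole stroke and ease it slowly all the way back up instead of letting it fly. Afterwards lift the marked handles out and lay them flat in the blue tray, leaving everything else on the bench where it is.

Things in the scene. Friction and masses are not known exactly. Their poses are not given: they have to be found in the camera images.
- handle0_mid (a point): The middle of the red file handle, a straight square-section bar 32 x 32 mm, 120 mm long, 0.1 kg, lying on one side (middle 16 mm above what it rests on; all four sides are alike). Its x axis runs lengthwise towards the white butt end (60 mm away, last 14 mm white); at the other end the last 10 mm are a round brass ferrule 20 mm across. One handle may be absent.
- handle0_butt (a point): Centre of the white butt end face of the red handle.
- handle1_mid (a point): The middle of the blue file handle, a straight square-section bar 32 x 32 mm, 120 mm long, 0.1 kg, lying on one side (middle 16 mm above what it rests on; all four sides are alike). Its x axis runs lengthwise towards the white butt end (60 mm away, last 14 mm white); at the other end the last 10 mm are a round brass ferrule 20 mm across. One handle may be absent.
- handle1_butt (a point): Centre of the white butt end face of the blue handle.
- handle2_mid (a point): The middle of the yellow file handle, a straight square-section bar 32 x 32 mm, 120 mm long, 0.1 kg, lying on one side (middle 16 mm above what it rests on; all four sides are alike). Its x axis runs lengthwise towards the white butt end (60 mm away, last 14 mm white); at the other end the last 10 mm are a round brass ferrule 20 mm across. One handle may be absent.
- handle2_butt (a point): Centre of the white butt end face of the yellow handle.
- clip0 (a point): The right-hand spring clip of the press (seen from the robot): where the middle of a handle lies when fully home, 16 mm above the bed (up to 8 mm to either side lengthwise will do). x points away from the robot to the marking bar, y to the next clip on the left (75 mm apart), z up; a handle lies along x, butt end to +x. For the jaws see joint jaw0l.
- clip1 (a point): The middle spring clip of the press (seen from the robot): where the middle of a handle lies when fully home, 16 mm above the bed (up to 8 mm to either side lengthwise will do). x points away from the robot to the marking bar, y to the next clip on the left (75 mm apart), z up; a handle lies along x, butt end to +x. For the jaws see joint jaw0l.
- clip2 (a point): The left-hand spring clip of the press (seen from the robot): where the middle of a handle lies when fully home, 16 mm above the bed (up to 8 mm to either side lengthwise will do). x points away from the robot to the marking bar, y to the next clip on the left (75 mm apart), z up; a handle lies along x, butt end to +x. For the jaws see joint jaw0l.
- jaw0l (a joint): Opening of the right-hand clip's left jaw, m (0 empty, 0.003 with a handle in). All clips: two sprung steel jaws 50 mm long (along x), 26 mm apart when empty, 15 mm tall above the bed, the upper 11 mm splayed 30 degrees into a lead-in 38 mm wide. Each yields at 2.4 N plus 0.4 N/mm: a handle goes down under about 10 N, and its upper 17 mm stay free to hold.
- press: The green marking press, a bed 200 x 370 mm, its top 20 mm above the bench, fixed; origin under the line of the clips. Lever and red hand bar at its left end, marking bar along its far side.
- lever (a joint): Angle of the press's sprung lever, rad: 0 is up at rest (leaning 0.15 rad away from the robot), 1.0 is the end stop after pulling it towards the robot. The spring needs 0.4 N m at rest, 1.0 N m at the end, plus up to 0.3 N m with handles in, and throws the lever back if it is let go.
- markbar (a joint): Travel of the steel marking bar towards the robot, m, driven by the lever (0.018 per rad). Its face stands 73 mm beyond the clip points at rest and at full stroke pushes centred handles about 5 mm along in their clips.
- lever_bar (a point): Middle of the free part of the lever's red hand bar, a round bar 18 mm across that runs sideways (clip y) for 85 mm from the lever arm; this point is 50 mm to the left of the arm and moves with the lever on a circle of 150 mm radius about the pivot. From above, a shut finger fits behind it (far side).
- lever_pivot (a point): Point of the lever's level pivot axis that lies in the plane in which lever_bar swings; fixed to the press. Axes as the clips'.
- tray_in (a point): Centre of the inner floor of the shallow blue tray for finished handles, inside 210 mm (x) by 250 mm (y), floor 5 mm above the bench, walls 22 mm high over the bench, fixed.
- jar: A bystander: glass jar with a steel lid, 68 mm across, 90 mm tall; origin at the middle of its underside.
- oiler: A bystander: yellow oil bottle with a red cap, 48 mm across, 130 mm tall; origin at the middle of its underside.
- wrench: A bystander: steel wrench, 180 mm long; origin at the middle of its underside.
- screwdriver: A bystander: yellow-handled screwdriver, 200 mm long; origin at the middle of its underside.
- mug: A bystander: white mug, 76 mm across, 85 mm tall; origin at the middle of its underside.
- woodblock: A bystander: wooden block 70 x 45 x 25 mm; origin at the middle of its underside.

How it is judged:
On the way, in this order (a step that is already met when the one before it is completed fails the run):
1. every handle present is fully home in a clip, butt end towards the marking bar, with the lever up (((x of handle0_mid in the frame of clip0 between -0.008 and 0.012 m and y of handle0_mid in the frame of clip0 between -0.006 and 0.006 m and z of handle0_mid in the frame of clip0 below 0.003 m and angle between the x axis of handle0_mid and the x axis of clip0, either way round below 0.1 rad and x of handle0_butt in the frame of clip0 above 0.03 m) or (x of handle0_mid in the frame of clip1 between -0.008 and 0.012 m and y of handle0_mid in the frame of clip1 between -0.006 and 0.006 m and z of handle0_mid in the frame of clip1 below 0.003 m and angle between the x axis of handle0_mid and the x axis of clip1, either way round below 0.1 rad and x of handle0_butt in the frame of clip1 above 0.03 m) or (x of handle0_mid in the frame of clip2 between -0.008 and 0.012 m and y of handle0_mid in the frame of clip2 between -0.006 and 0.006 m and z of handle0_mid in the frame of clip2 below 0.003 m and angle between the x axis of handle0_mid and the x axis of clip2, either way round below 0.1 rad and x of handle0_butt in the frame of clip2 above 0.03 m)) and ((x of handle1_mid in the frame of clip0 between -0.008 and 0.012 m and y of handle1_mid in the frame of clip0 between -0.006 and 0.006 m and z of handle1_mid in the frame of clip0 below 0.003 m and angle between the x axis of handle1_mid and the x axis of clip0, either way round below 0.1 rad and x of handle1_butt in the frame of clip0 above 0.03 m) or (x of handle1_mid in the frame of clip1 between -0.008 and 0.012 m and y of handle1_mid in the frame of clip1 between -0.006 and 0.006 m and z of handle1_mid in the frame of clip1 below 0.003 m and angle between the x axis of handle1_mid and the x axis of clip1, either way round below 0.1 rad and x of handle1_butt in the frame of clip1 above 0.03 m) or (x of handle1_mid in the frame of clip2 between -0.008 and 0.012 m and y of handle1_mid in the frame of clip2 between -0.006 and 0.006 m and z of handle1_mid in the frame of clip2 below 0.003 m and angle between the x axis of handle1_mid and the x axis of clip2, either way round below 0.1 rad and x of handle1_butt in the frame of clip2 above 0.03 m)) and ((x of handle2_mid in the frame of clip0 between -0.008 and 0.012 m and y of handle2_mid in the frame of clip0 between -0.006 and 0.006 m and z of handle2_mid in the frame of clip0 below 0.003 m and angle between the x axis of handle2_mid and the x axis of clip0, either way round below 0.1 rad and x of handle2_butt in the frame of clip0 above 0.03 m) or (x of handle2_mid in the frame of clip1 between -0.008 and 0.012 m and y of handle2_mid in the frame of clip1 between -0.006 and 0.006 m and z of handle2_mid in the frame of clip1 below 0.003 m and angle between the x axis of handle2_mid and the x axis of clip1, either way round below 0.1 rad and x of handle2_butt in the frame of clip1 above 0.03 m) or (x of handle2_mid in the frame of clip2 between -0.008 and 0.012 m and y of handle2_mid in the frame of clip2 between -0.006 and 0.006 m and z of handle2_mid in the frame of clip2 below 0.003 m and angle between the x axis of handle2_mid and the x axis of clip2, either way round below 0.1 rad and x of handle2_butt in the frame of clip2 above 0.03 m)) and value of joint lever below 0.15 rad), for 0.2 s.
2. the lever is at the end of its stroke (over 0.93 rad) with every handle home in its clip (((x of handle0_mid in the frame of clip0 between -0.008 and 0.004 m and y of handle0_mid in the frame of clip0 between -0.006 and 0.006 m and z of handle0_mid in the frame of clip0 below 0.003 m and angle between the x axis of handle0_mid and the x axis of clip0, either way round below 0.1 rad and x of handle0_butt in the frame of clip0 above 0.03 m) or (x of handle0_mid in the frame of clip1 between -0.008 and 0.004 m and y of handle0_mid in the frame of clip1 between -0.006 and 0.006 m and z of handle0_mid in the frame of clip1 below 0.003 m and angle between the x axis of handle0_mid and the x axis of clip1, either way round below 0.1 rad and x of handle0_butt in the frame of clip1 above 0.03 m) or (x of handle0_mid in the frame of clip2 between -0.008 and 0.004 m and y of handle0_mid in the frame of clip2 between -0.006 and 0.006 m and z of handle0_mid in the frame of clip2 below 0.003 m and angle between the x axis of handle0_mid and the x axis of clip2, either way round below 0.1 rad and x of handle0_butt in the frame of clip2 above 0.03 m)) and ((x of handle1_mid in the frame of clip0 between -0.008 and 0.004 m and y of handle1_mid in the frame of clip0 between -0.006 and 0.006 m and z of handle1_mid in the frame of clip0 below 0.003 m and angle between the x axis of handle1_mid and the x axis of clip0, either way round below 0.1 rad and x of handle1_butt in the frame of clip0 above 0.03 m) or (x of handle1_mid in the frame of clip1 between -0.008 and 0.004 m and y of handle1_mid in the frame of clip1 between -0.006 and 0.006 m and z of handle1_mid in the frame of clip1 below 0.003 m and angle between the x axis of handle1_mid and the x axis of clip1, either way round below 0.1 rad and x of handle1_butt in the frame of clip1 above 0.03 m) or (x of handle1_mid in the frame of clip2 between -0.008 and 0.004 m and y of handle1_mid in the frame of clip2 between -0.006 and 0.006 m and z of handle1_mid in the frame of clip2 below 0.003 m and angle between the x axis of handle1_mid and the x axis of clip2, either way round below 0.1 rad and x of handle1_butt in the frame of clip2 above 0.03 m)) and ((x of handle2_mid in the frame of clip0 between -0.008 and 0.004 m and y of handle2_mid in the frame of clip0 between -0.006 and 0.006 m and z of handle2_mid in the frame of clip0 below 0.003 m and angle between the x axis of handle2_mid and the x axis of clip0, either way round below 0.1 rad and x of handle2_butt in the frame of clip0 above 0.03 m) or (x of handle2_mid in the frame of clip1 between -0.008 and 0.004 m and y of handle2_mid in the frame of clip1 between -0.006 and 0.006 m and z of handle2_mid in the frame of clip1 below 0.003 m and angle between the x axis of handle2_mid and the x axis of clip1, either way round below 0.1 rad and x of handle2_butt in the frame of clip1 above 0.03 m) or (x of handle2_mid in the frame of clip2 between -0.008 and 0.004 m and y of handle2_mid in the frame of clip2 between -0.006 and 0.006 m and z of handle2_mid in the frame of clip2 below 0.003 m and angle between the x axis of handle2_mid and the x axis of clip2, either way round below 0.1 rad and x of handle2_butt in the frame of clip2 above 0.03 m)) and value of joint lever above 0.93 rad), for 0.2 s.
3. the lever is eased back through the first part of its return (0.85 to 0.5 rad), slower than 1.2 rad/s (value of joint lever between 0.5 and 0.85 rad and velocity of joint lever between -1.2 and -0.02 rad/s), for 0.15 s.
4. the lever is eased back through the last part of its return (0.4 to 0.1 rad), slower than 1.2 rad/s (value of joint lever between 0.1 and 0.4 rad and velocity of joint lever between -1.2 and -0.02 rad/s), for 0.15 s.
5. the lever is back up (value of joint lever below 0.06 rad), for 0.1 s.
At the end, for the whole second after the job is handed in: every handle present lies flat and still on the tray's floor (its middle within 90 mm along x and 110 mm along y of the tray's centre and less than 20 mm above the floor) and the lever is up (below 0.06 rad) (x of handle0_mid in the frame of tray_in between -0.09 and 0.09 m and y of handle0_mid in the frame of tray_in between -0.11 and 0.11 m and z of each of handle0_mid, handle1_mid, handle2_mid in the frame of tray_in below 0.02 m and z of handle0_butt in the frame of tray_in between 0.01 and 0.022 m and x of handle1_mid in the frame of tray_in between -0.09 and 0.09 m and y of handle1_mid in the frame of tray_in between -0.11 and 0.11 m and z of handle1_butt in the frame of tray_in between 0.01 and 0.022 m and x of handle2_mid in the frame of tray_in between -0.09 and 0.09 m and y of handle2_mid in the frame of tray_in between -0.11 and 0.11 m and z of handle2_butt in the frame of tray_in between 0.01 and 0.022 m and value of joint lever below 0.06 rad); the robot touches nothing.
It fails at once if one of the bystanders is moved by more than 50 mm (distance of any of jar, oiler, wrench, screwdriver, mug, woodblock from where it was at the start of the episode above 0.05 m).
Of handle0, handle1, handle2 only 2 to 3 are there at a start; the rules pass over those that are not, and their reading is None.
At some moment in a run one of handle0, handle1, handle2 may be knocked a few centimetres aside while the robot is not near it.
Once in a run the grip may slacken for a moment while it holds something.
It also fails if it takes over 210 s, if anything falls off the work surface, if the arm or the gripper's body presses on something with over 40 N, if the wrist force passes 120 N, or if a joint passes its speed limit or range.

### The arm

A 6-joint arm with a two-finger parallel gripper is mounted at the origin on the work surface. World frame = base frame: x ahead of the robot, y to its left, z up, the work surface at z = 0. Lengths are in m, angles in rad, forces in N, time in s.
With the tool pointing down it reaches from about 0.35 to 0.725 m from the base axis. Payload 6 kg.
Tool frame: the origin (TCP) lies at the very end of the fingers, on their centre line; the grasp point (between the pads) lies 19 mm behind it (manip.grip_depth is the distance from the TCP to the grasp point, in m); z points along the fingers, y is the line along which they close (so a half turn about z gives the same grasp; the last joint's range is limited). The gripper opens to 85 mm and grips with 20 to 120 N. Pads are 22 mm wide; open, the fingers measure 114 mm over their backs; the gripper's body (76 mm by 85 mm) begins 54 mm behind the grasp point. The pads swing forward as they close: fully open they stand 13 mm farther back than shut.
Start: joints at [-1.014, 0.04, 0.085, 0, -1.615, -0.334], TCP at [0.133, -0.585, 0.231] pointing down, gripper open.
Joint ranges: [-2.56, 2.56], [-1.29, 2.01], [-1.08, 1.49], [-3.29, 1.98], [-2.81, -0.18], [-2.99, 2.99]. Speed limits (rad/s): [2.57, 2.57, 3.01, 3.14, 3.14, 3.14].

### API

Orientations are given as a rotation vector (axis times angle).
In Python, from station import readout, imaging, finish_job, manip gives the robot as it stands.
- The arm moves only by the shell command python3 -m jog 'ROWS'. ROWS is a JSON object of lists of equal length, an entry for each row: "xyz": the shift along the tool's x, y, z in mm, a list of three; "yaw": the turn about the tool's z in degrees; "grip": the finger opening in mm, from 0 to 85.4. In form: {"xyz": [[x, y, z], ...], "yaw": [yaw, ...], "grip": [grip, ...]}. A call has 1 to 12 rows; each row shifts and turns the commanded pose from where the row before left it, along the tool's axes as they then stand; what a row does not reach is not made up. A row lasts 1/8 s, in which the tool goes at most 62.5 mm and 10.7 degrees, less where a joint would pass 70% of its speed; a pose out of reach is approached as far as the arm can. A call with a gripper value outside its range is refused whole. The fingers move at their own pace and stop on an object; the grip force is fixed at half the most. Time passes only in rows, so rows that do not move let the fingers close. It gives the time, the measured TCP pose, the force, the opening and the grip force at its end, in the units of the state.
- readout.observe(): the state, without advancing time (a new reading comes with each control period).
- imaging.grab_frame(name): name is "side" or "top"; returns a dict with "color" (420x560x3 uint8, red, green, blue), "z_map" (420x560 float32, m along the optical axis (not along the pixel's ray), 0 where there is no reading), "fov_y" (degrees; the focal length in pixels is half the picture's height over the tangent of half this angle, whatever the lens; pixels are square), "cx", "cy" (the principal point, pixels), "k1" (the pictures are not rectified: a ray, as slopes to the right and down, at radius r is drawn at 1 + k1 r^2 times it, then the intrinsics apply), "world_from_camera" (4x4, takes a point from camera to world coordinates). Camera axes: x right, y up, looking along -z (the intrinsics and any distortion apply to the point x, -y, -z); pixel columns grow to the right and rows downward; lengths in m; the calibration is good to about 2 mm. A picture is of the moment at which its call begins.
- finish_job(): hands the job in; it is judged then, once.
Trained networks look in a picture, given as the dict that the camera call returned (one of the last four; its "shot" number tells which), for a name from the list of things; names that differ only in an ending like _2 or _b are one class to them, and where a whole thing is asked for, a point or a joint stands for the part that bears it (a point fixed in the world has none). Each returns a list of dicts, best first, with "p" (0 to 1); they miss things now and then, are a little off and sometimes report something else, mostly with a low value. They report only what shows in the picture. A call takes as long as a camera call.
- imaging.spot_in(label, picture): "xy" ([column, row] in pixels, amid what is visible of it).
- imaging.trace(label, picture): "pixels" (420x560 bool, what is visible of it) and "xy" ([column, row] in pixels, amid what is visible of it).
The state is a dict: "time_s": time; "q": joint angles; "joint_velocities": joint speeds; "effort": joint torques, N m; "tool_pos": TCP position; "tool_rot": TCP orientation; "ft_force": force on the tool from outside, world axes, zero at the start; "wrist_torque": the same for the moment, N m; "width": finger opening in m; "gripper_force": force on a finger pad.
Only numpy, scipy, OpenCV 4.12 (cv2) and the standard library are available. Lean on these libraries where they do the work, as an engineer would, in place of code of your own. Each camera call takes 0.05 s, during which the arm holds its last target. There are 200 camera calls.

## Working session

There is one attempt and no reset: what is moved stays moved. The work goes in short steps, Python scripts to look and compute and a shell command to move; the robot and the scene stay as the last step left them, time stands still between calls to the robot, and variables do not carry over. Pictures are saved under pics/ and viewed, at most 14 in all, crops included, and the job is handed in when it is done.

```bash
ls; mkdir -p pics; cat > h.py <<'E'
import numpy as np, cv2
from station import readout, imaging, manip
from scipy.spatial.transform import Rotation as R
def grab(n): return imaging.grab_frame(n)
def pts(f, uv, z=None):
    """uv Nx2 pixels -> world via z_map (or camera depth z)"""
    uv=np.atleast_2d(np.asarray(uv,float)); h,w=f["z_map"].shape
    fl=h/2/np.tan(np.radians(f["fov_y"])/2)
    d=(uv-[f["cx"],f["cy"]])/fl; u=d.copy()
    for _ in range(20): u=d/(1+f["k1"]*(u**2).sum(1,keepdims=True))
    if z is None: z=f["z_map"][uv[:,1].round().astype(int),uv[:,0].round().astype(int)]
    c=np.c_[u[:,0]*z,-u[:,1]*z,-z,np.ones(len(uv))]
    return (c@np.asarray(f["world_from_camera"]).T)[:,:3]
def cloud(f):
    h,w=f["z_map"].shape; v,u=np.mgrid[:h,:w]
    return pts(f,np.c_[u.ravel(),v.ravel()]).reshape(h,w,3)
def save(f,n): cv2.imwrite("pics/"+n,cv2.cvtColor(f["color"],cv2.COLOR_RGB2BGR))
E
python3 - <<'E'
from h import *
s=readout.observe(); print({k:np.round(v,3) for k,v in s.items()}, manip.grip_depth)
for n in ["top","side"]:
    f=grab(n); save(f,n+"0.png"); print(n,f["k1"],f["fov_y"],np.round(f["world_from_camera"],3).tolist())
    for l in ["handle0_mid","handle1_mid","handle2_mid","handle0_butt","handle1_butt","handle2_butt","press","lever_bar","markbar","jaw0l","tray_in","clip0","clip1","lever_pivot","jar","oiler","wrench","screwdriver","mug","woodblock"]:
        try: r=imaging.spot_in(l,f)
        except Exception as e: print(l,e); continue
        print(l,[(round(x["p"],2),np.round(x["xy"]).tolist(),np.round(pts(f,x["xy"])[0],3).tolist()) for x in r[:3]])
E
```

```text
pics
{'time_s': np.float64(0.0), 'q': array([-1.014,  0.041,  0.084, -0.   , -1.615, -0.334]), 'joint_velocities': array([ 0.002,  0.001, -0.001, -0.   , -0.001,  0.001]), 'effort': array([-0.0000e+00, -3.6821e+01,  3.4741e+01,  6.9320e+00, -5.0000e-03,
       -0.0000e+00]), 'tool_pos': array([ 0.133, -0.585,  0.23 ]), 'tool_rot': array([ 3.490e-01, -3.122e+00, -3.000e-03]), 'ft_force': array([-0.715, -0.629,  0.066]), 'wrist_torque': array([-0.015,  0.011,  0.01 ]), 'gripper_force': np.float64(0.0), 'width': np.float64(0.085)} 0.0187
top -0.033390595037580094 47.48813800854954 [[-0.021, 0.988, -0.155, 0.358], [-1.0, -0.022, -0.004, -0.023], [-0.008, 0.155, 0.988, 1.444], [0.0, 0.0, 0.0, 1.0]]
handle0_mid [(0.45, [321.0, 194.0], [0.626, -0.142, 0.02])]
handle1_mid [(0.65, [287.0, 258.0], [0.434, -0.034, 0.032])]
handle2_mid [(0.88, [342.0, 264.0], [0.412, -0.195, 0.031])]
handle0_butt [(0.31, [226.0, 150.0], [0.75, 0.138, 0.091])]
handle1_butt [(0.9, [289.0, 258.0], [0.433, -0.039, 0.033]), (0.3, [323.0, 191.0], [0.635, -0.148, 0.02])]
handle2_butt [(0.64, [342.0, 266.0], [0.407, -0.
[... 1682 characters left out ...]
l [(0.62, [347.0, 207.0], [0.408, -0.176, 0.029])]
tray_in [(0.97, [218.0, 331.0], [0.549, 0.331, 0.007])]
clip0 [(0.77, [270.0, 200.0], [0.632, -0.116, 0.02])]
clip1 [(0.77, [270.0, 200.0], [0.632, -0.116, 0.02])]
lever_pivot [(0.82, [274.0, 200.0], [0.617, -0.112, 0.03])]
jar [(0.66, [367.0, 157.0], [0.419, -0.391, 0.063]), (0.39, [345.0, 209.0], [0.412, -0.17, 0.026])]
oiler [(0.86, [188.0, 232.0], [0.742, 0.145, 0.083])]
wrench [(0.94, [235.0, 264.0], [0.611, 0.136, 0.007])]
screwdriver [(0.77, [320.0, 348.0], [0.309, 0.281, 0.033])]
mug [(0.77, [172.0, 268.0], [0.71, 0.265, 0.086])]
woodblock [(0.8, [380.0, 189.0], [0.345, -0.302, 0.025]), (0.57, [260.0, 187.0], [0.619, -0.034, 0.143])]
```

```bash
python3 - <<'E'
import cv2
im=cv2.imread("pics/top0.png"); cv2.imwrite("pics/top0c.png",cv2.resize(im[130:330,130:450],None,fx=2.5,fy=2.5,interpolation=cv2.INTER_CUBIC))
im=cv2.imread("pics/side0.png"); cv2.imwrite("pics/side0c.png",cv2.resize(im[120:380,140:440],None,fx=2.3,fy=2.3,interpolation=cv2.INTER_CUBIC))
E
```

```text
(no output)
```

View pics/top0c.png

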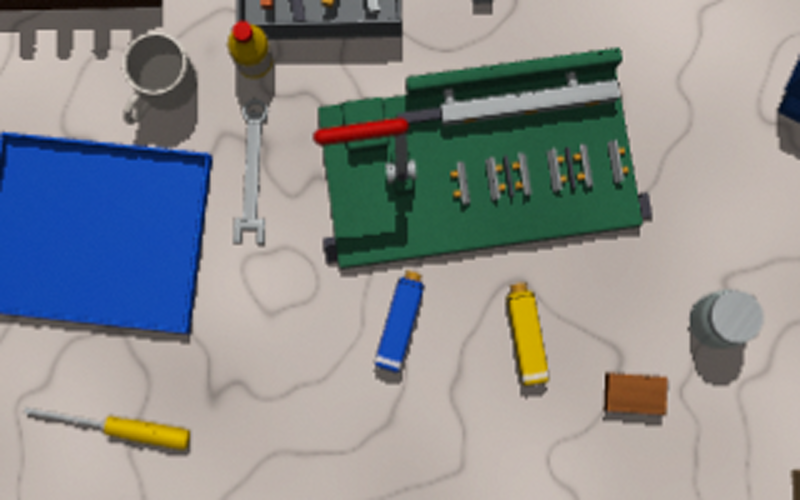

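View pics/side0c.png

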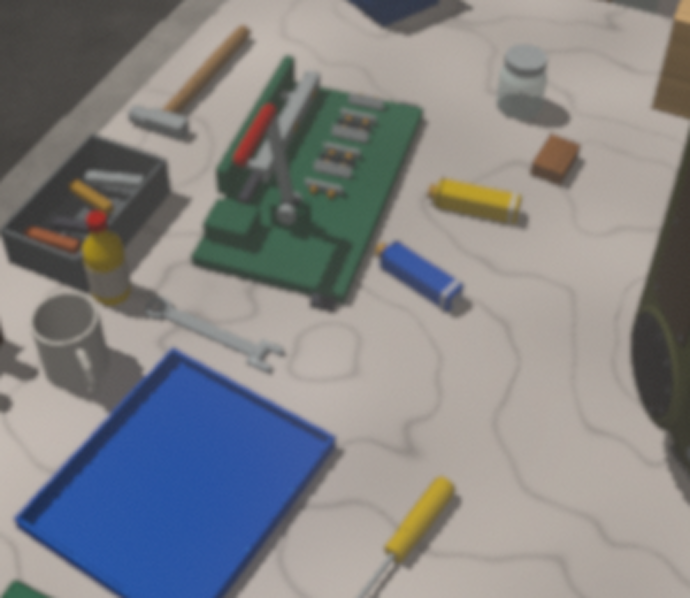

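The pictures show blue and yellow handles only, both with the butt nearer the robot: blue at top-crop (400,322), yellow at (528,335). The red handle is absent. The clips are empty: jaw pairs at crop columns 460–495, 522–557 and 585–618. The lever is up with its bar at (360,130), and the tray is on the left.

```bash
cat >> h.py <<'E'
def handle(f,C,near,r=0.09):
    """mid xy, yaw (towards butt), using points of raised surface near 'near'"""
    m=(np.hypot(C[...,0]-near[0],C[...,1]-near[1])<r)&(C[...,2]>0.022)&(C[...,2]<0.045)
    n,L,st,ce=cv2.connectedComponentsWithStats(m.astype(np.uint8))
    k=1+np.argmax(st[1:,4]); P=C[L==k]; col=f["color"][L==k].astype(int)
    rect=cv2.minAreaRect((P[:,:2]*1000).astype(np.float32))
    c=P[:,:2].mean(0); w,v=np.linalg.eigh(np.cov((P[:,:2]-c).T)); a=v[:,1]
    white=col.min(1)>140
    t=(P[:,:2]-c)@a
    if white.any() and t[white].mean()<0: a=-a;t=-t
    s=(P[:,:2]-c)@np.array([-a[1],a[0]])
    mid=c+a*(t.max()+t.min())/2+np.array([-a[1],a[0]])*(s.max()+s.min())/2
    return dict(mid=mid.round(4),yaw=np.degrees(np.arctan2(a[1],a[0])).round(1),L=np.ptp(t).round(3),W=np.ptp(s).round(3),z=np.median(P[:,2]).round(3),nw=white.sum(),rc=np.round(rect[0],1),n=len(P))
E
python3 - <<'E'
from h import *
for n in ["top","side"]:
    f=grab(n); C=cloud(f); hsv=cv2.cvtColor(f["color"],cv2.COLOR_RGB2HSV)
    print(n,"blue",handle(f,C,(0.43,-0.035))); print("yellow",handle(f,C,(0.41,-0.19)))
    g=(abs(hsv[...,0].astype(int)-70)<20)&(hsv[...,1]>80)&(abs(C[...,2]-0.02)<0.006)&(abs(C[...,0]-.63)<.18)&(abs(C[...,1]+.15)<.25)
    P=C[g]; r=cv2.minAreaRect((P[:,:2]*1000).astype(np.float32)); print("bed",r,np.median(P[:,2]), len(P))
    # orthophoto at z=.03 : 1mm/px, x up, y left
    X,Y=np.meshgrid(np.arange(0.76,0.5,-0.0005),[0]);
    xs=np.arange(0.76,0.52,-0.0004); ys=np.arange(0.06,-0.36,-0.0006)
    xs=np.arange(0.76,0.50,-0.0006)
    XX,YY=np.meshgrid(xs,ys,indexing="ij"); W=np.c_[XX.ravel(),YY.ravel(),np.full(XX.size,0.03),np.ones(XX.size)]
    c=W@np.linalg.inv(f["world_from_camera"]).T; u=np.c_[c[:,0]/-c[:,2],c[:,1]/c[:,2]]
    u*=1+f["k1"]*(u**2).sum(1,keepdims=True); fl=210/np.tan(np.radians(f["fov_y"])/2); u=u*fl+[f["cx"],f["cy"]]
    M=u.reshape(*XX.shape,2).astype(np.float32)
    o=cv2.remap(f["color"],M[...,0],M[...,1],cv2.INTER_CUBIC); cv2.imwrite(f"pics/ortho_{n}.png",o[...,::-1])
    # tray
    t=(abs(hsv[...,0].astype(int)-112)<14)&(hsv[...,1]>120)&(C[...,0]>.35)&(C[...,1]>.12)&(C[...,1]<.55)&(C[...,0]<.75)&(C[...,2]<.012)
    P=C[t]; print("tray floor",cv2.minAreaRect((P[:,:2]*1000).astype(np.float32)),np.median(P[:,2]))
E
```

```text
top blue {'mid': array([ 0.4332, -0.0404]), 'yaw': np.float64(162.7), 'L': np.float64(0.12), 'W': np.float64(0.032), 'z': np.float64(0.032), 'nw': np.int64(17), 'rc': array([433.2, -40.5]), 'n': 417}
yellow {'mid': array([ 0.4142, -0.1902]), 'yaw': np.float64(-171.9), 'L': np.float64(0.12), 'W': np.float64(0.033), 'z': np.float64(0.033), 'nw': np.int64(19), 'rc': array([ 414.2, -190.2]), 'n': 428}
bed ((617.7424926757812, -141.70306396484375), (198.39012145996094, 369.82672119140625), 6.367629528045654) 0.020854327886499435 5271
tray floor ((553.9573974609375, 331.08197021484375), (267.3822021484375, 219.5950469970703), 82.54898834228516) 0.005498277662946083
side blue {'mid': array([ 0.4356, -0.0379]), 'yaw': np.float64(163.0), 'L': np.float64(0.12), 'W': np.float64(0.035), 'z': np.float64(0.033), 'nw': np.int64(10), 'rc': array([435.5, -38. ]), 'n': 406}
yellow {'mid': array([ 0.4161, -0.1867]), 'yaw': np.float64(-171.1), 'L': np.float64(0.12), 'W': np.float64(0.038), 'z': np.float64(0.03), 'nw': np.int64(0), 'rc': array([ 416.1, -186.4]), 'n': 337}
bed ((617.9097900390625, -134.795654296875), (187.92916870117188, 358.4107360839844), 6.749061107635498) 0.019832547252119026 2062
tray floor ((549.4414672851562, 330.0143127441406), (259.003662109375, 217.45693969726562), 83.13752746582031) 0.005080534449320995
```

View pics/ortho_top.png

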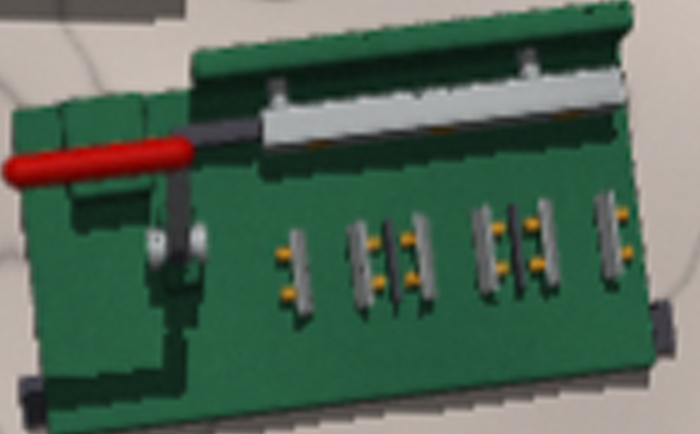

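View pics/ortho_side.png

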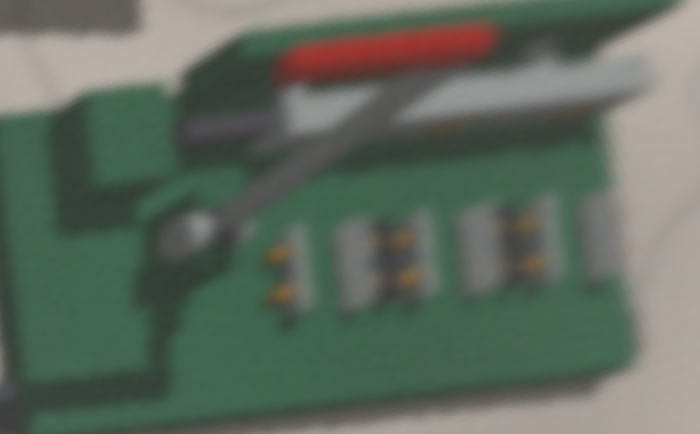

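Clips from the orthophoto: the jaw-pair centres (331,268), (455,253) and (578,240) give a 75 mm pitch and a yaw of about 6.4°, matching the bed fit. Yellow goes to clip0 and blue to clip1, each turned clockwise by about 180°.

```bash
cat >> h.py <<'E'
PSI=6.4
CL={0:(0.6155,-0.287),1:(0.607,-0.2127),2:(0.5985,-0.138)}
def state():
    s=readout.observe(); r=R.from_rotvec(s["tool_rot"]).as_matrix()
    return s,r,np.degrees(np.arctan2(r[1,0],r[0,0]))
def go(x=None,y=None,z=None,phi=None):
    s,r,ph=state(); p=np.array(s["tool_pos"]); t=np.array([p[i] if v is None else v for i,v in enumerate((x,y,z))])
    d=r.T@(t-p)*1000; o="" if phi is None else " yaw %.1f"%((ph-phi+180)%360-180)
    print("shift mm",d.round(1),o,"| t %.1f pos %s phi %.1f q6 %.1f F %s w %.4f gf %.0f"%(s["time_s"],p.round(4),ph,np.degrees(s["q"][5]),np.round(s["ft_force"],1),s["width"],s["gripper_force"]))
E
python3 -c "
from h import *
go(.4145,-.1895,.2,8.1)"
```

```text
shift mm [-362.4  323.6   31.3]  yaw -175.3 | t 2.2 pos [ 0.1326 -0.5851  0.2312] phi -167.2 q6 -19.1 F [-0.4 -0.3 -1.1] w 0.0855 gf 0
```

```bash
python3 -m jog '{"xyz":[[-36.2,32.4,3.1],[-36.2,32.4,3.1],[-36.2,32.4,3.1],[-36.2,32.4,3.1],[-36.2,32.4,3.1],[-36.2,32.4,3.1],[-36.2,32.4,3.1],[-36.2,32.4,3.1],[-36.2,32.4,3.1],[-36.2,32.4,3.1]],"yaw":[0,0,0,0,0,0,0,0,0,0],"grip":[60,60,60,60,60,60,60,60,60,60]}'
python3 -m jog '{"xyz":[[0,0,0],[0,0,0],[0,0,0],[0,0,0],[0,0,0],[0,0,0],[0,0,0],[0,0,0],[0,0,0],[0,0,0]],"yaw":[-10,-10,-10,-10,-10,-10,-10,-10,-10,-10],"grip":[60,60,60,60,60,60,60,60,60,60]}'
python3 -m jog '{"xyz":[[0,0,0],[0,0,0],[0,0,0],[0,0,0],[0,0,0],[0,0,0],[0,0,0],[0,0,0],[0,0,0]],"yaw":[-10,-10,-10,-10,-10,-10,-10,-5,0],"grip":[60,60,60,60,60,60,60,60,60]}'
python3 -c "
from h import *
for n in ['top','side']:
    f=grab(n);C=cloud(f);print(handle(f,C,(.43,-.035)));print(handle(f,C,(.41,-.19)))
    save(f,n+'1.png')
go(.4145,-.1895,.06,8.1)"
```

```text
time_s: 3.45
tool_pos: [0.4148, -0.1877, 0.2005]
tool_rot: [-0.349, 3.121, -0.0]
ft_force: [0.1, -1.0, 0.6]
width: 0.0598
gripper_force: 0.0
time_s: 4.7
tool_pos: [0.414, -0.1892, 0.2004]
tool_rot: [-2.621, 1.732, -0.0]
ft_force: [0.0, -0.2, -1.3]
width: 0.0596
gripper_force: 0.0
time_s: 5.82
tool_pos: [0.414, -0.1892, 0.2004]
tool_rot: [-3.134, -0.211, -0.0]
ft_force: [-0.0, 0.6, -0.9]
width: 0.0599
gripper_force: 0.0
{'mid': array([ 0.5167, -0.0394]), 'yaw': np.float64(85.0), 'L': np.float64(0.003), 'W': np.float64(0.0), 'z': np.float64(0.026), 'nw': np.int64(0), 'rc': array([516.7, -39.4]), 'n': 2}
{'mid': array([ 0.3627, -0.1972]), 'yaw': np.float64(-90.0), 'L': np.float64(0.032), 'W': np.float64(0.018), 'z': np.float64(0.033), 'nw': np.int64(21), 'rc': array([ 362.5, -197.1]), 'n': 69}
{'mid': array([ 0.4351, -0.0385]), 'yaw': np.float64(162.8), 'L': np.float64(0.121), 'W': np.float64(0.035), 'z': np.float64(0.032), 'nw': np.int64(10), 'rc': array([435.2, -37.7]), 'n': 413}
{'mid': array([ 0.4165, -0.1883]), 'yaw': np.float64(-172.0), 'L': np.float64(0.12), 'W': np.float64(0.04), 'z': np.float64(0.031), 'nw': np.int64(0), 'rc': array([ 416.1, -187. ]), 'n': 336}
shift mm [  0.4   0.4 140.4]  yaw -0.4 | t 5.9 pos [ 0.414  -0.1892  0.2004] phi 7.7 q6 96.6 F [ 1.1 -0.2 -0.2] w 0.0602 gf 0
```

```bash
python3 -m jog '{"xyz":[[0,0,45],[0,0,45],[0,0,45],[0,0,30],[1,0,17],[0,0,0]],"yaw":[0,0,0,0,0,0],"grip":[60,60,60,60,60,60]}'
python3 -m jog '{"xyz":[[0,0,0],[0,0,0],[0,0,0],[0,0,0],[0,0,0],[0,0,0]],"yaw":[0,0,0,0,0,0],"grip":[20,20,20,20,20,20]}'
python3 -c "
from h import *
s=state()[0];print(np.degrees(s['q']).round(1))
f=grab('side');save(f,'side2.png')
import cv2
im=cv2.imread('pics/side2.png');cv2.imwrite('pics/side2c.png',cv2.resize(im[120:280,220:420],None,fx=3,fy=3))
go(.4145,-.1895,.15,8.1)"
```

```text
time_s: 6.68
tool_pos: [0.4146, -0.189, 0.0177]
tool_rot: [-3.134, -0.212, 0.003]
ft_force: [0.2, -0.3, -0.0]
width: 0.0597
gripper_force: 0.0
time_s: 7.42
tool_pos: [0.4162, -0.1893, 0.0203]
tool_rot: [3.133, 0.213, 0.005]
ft_force: [-0.5, 1.6, 6.7]
width: 0.03
gripper_force: 61.3
[  1.  -16.4 -34.4   0.1 -71.8  96.7]
shift mm [-1.400e+00  1.000e-01 -1.298e+02]  yaw -0.3 | t 7.5 pos [ 0.4162 -0.1893  0.0202] phi 7.8 q6 96.7 F [-0.4  0.6  5.5] w 0.0303 gf 61
```

View pics/side2c.png

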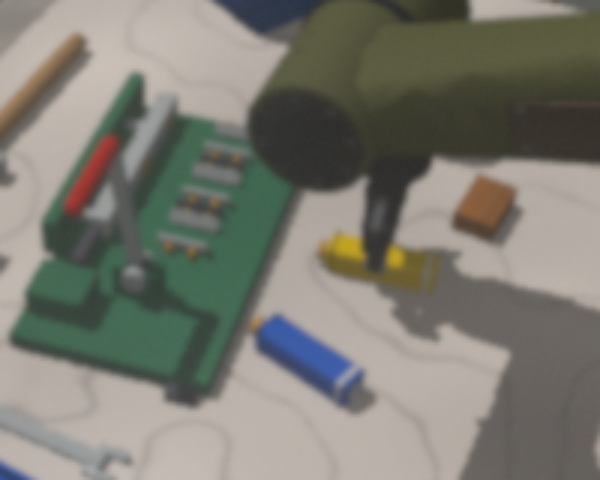

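Yellow is gripped at its middle at about (375,258) in the crop, and blue is undisturbed. Lift and turn.

```bash
python3 -m jog '{"xyz":[[0,0,-30],[0,0,-50],[0,0,-50],[0,0,0],[0,0,0],[0,0,0],[0,0,0],[0,0,0],[0,0,0],[0,0,0],[0,0,0],[0,0,0]],"yaw":[0,0,0,10,10,10,10,10,10,10,10,10],"grip":[20,20,20,20,20,20,20,20,20,20,20,20]}'
python3 -m jog '{"xyz":[[0,0,0],[0,0,0],[0,0,0],[0,0,0],[0,0,0],[0,0,0],[0,0,0],[0,0,0],[0,0,0],[0,0,0]],"yaw":[10,10,10,10,10,10,10,10,10,1.4],"grip":[20,20,20,20,20,20,20,20,20,20]}'
python3 -c "
from h import *
go(.6155,-.287,.15,-173.6)"
```

```text
time_s: 8.98
tool_pos: [0.4149, -0.1888, 0.1482]
tool_rot: [-2.36, 2.073, 0.001]
ft_force: [0.1, 0.1, -1.3]
width: 0.0303
gripper_force: 60.5
time_s: 10.22
tool_pos: [0.4149, -0.1889, 0.1482]
tool_rot: [0.175, -3.137, -0.001]
ft_force: [-0.1, -0.5, -0.7]
width: 0.0303
gripper_force: 60.5
shift mm [-188.4 -119.8   -1.8]  yaw -0.0 | t 10.2 pos [ 0.4149 -0.1889  0.1482] phi -173.6 q6 -84.7 F [-0.1 -0.5 -0.7] w 0.0303 gf 61
```

```bash
python3 -m jog '{"xyz":[[-31.4,-20,0],[-31.4,-20,0],[-31.4,-20,0],[-31.4,-20,0],[-31.4,-20,0],[-31.4,-20,0],[0,0,40],[0,0,25],[0,0,0]],"yaw":[0,0,0,0,0,0,0,0,0],"grip":[20,20,20,20,20,20,20,20,20]}'
python3 - <<'E'
from h import *
go(.6155,-.287,.038,-173.6)
for n in ["top","side"]:
    f=grab(n);C=cloud(f);save(f,n+"3.png")
    hsv=cv2.cvtColor(f["color"],cv2.COLOR_RGB2HSV)
    m=(abs(hsv[...,0].astype(int)-25)<7)&(hsv[...,1]>150)&(hsv[...,2]>60)&(C[...,2]>.04)&(C[...,2]<.12)&(np.hypot(C[...,0]-.61,C[...,1]+.287)<.09)
    P=C[m]; print(n,len(P),P.min(0).round(3),P.max(0).round(3),P.mean(0).round(4))
im=cv2.imread('pics/side3.png');a=cv2.resize(im[120:260,220:360],(560,560),interpolation=cv2.INTER_CUBIC)
cv2.imwrite('pics/s3c.png',a)
E
```

```text
time_s: 11.35
tool_pos: [0.6141, -0.2869, 0.0799]
tool_rot: [0.177, -3.131, -0.003]
ft_force: [0.1, 0.3, -0.8]
width: 0.0299
gripper_force: 60.4
shift mm [-1.6 -0.4 41.9]  yaw 0.1 | t 11.3 pos [ 0.6141 -0.2869  0.0799] phi -173.5 q6 -75.3 F [ 0.1  0.3 -0.8] w 0.0299 gf 60
top 207 [ 0.551 -0.306  0.069] [ 0.655 -0.265  0.106] [ 0.5854 -0.2863  0.0899]
side 101 [ 0.579 -0.299  0.08 ] [ 0.656 -0.258  0.114] [ 0.6184 -0.2774  0.093 ]
```

View pics/s3c.png

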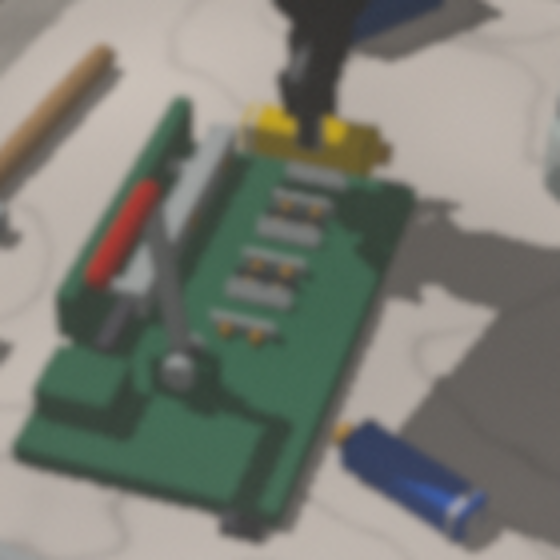

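Yellow hangs over clip0 at about (310,140) in the crop, butt towards the bar. Press it down.

```bash
python3 -m jog '{"xyz":[[-1.5,0,10],[0,0,8],[0,0,5],[0,0,4],[0,0,4],[0,0,4],[0,0,3],[0,0,0],[0,0,0]],"yaw":[0,0,0,0,0,0,0,0,0],"grip":[20,20,20,20,20,20,20,20,20]}'
python3 -c "
from h import *
go(.6155,-.287,.038,-173.6)"
```

```text
time_s: 12.58
tool_pos: [0.6179, -0.2877, 0.0473]
tool_rot: [-0.175, 3.134, -0.003]
ft_force: [-0.9, 0.7, 5.4]
width: 0.0302
gripper_force: 61.3
shift mm [2.3 1.  9.3]  yaw -0.0 | t 12.6 pos [ 0.6179 -0.2877  0.0473] phi -173.6 q6 -75.4 F [-0.9  0.7  5.4] w 0.0302 gf 61
```

```bash
python3 -m jog '{"xyz":[[0.5,0,4],[0.5,0,4],[0.5,0,3],[0.5,0,3],[0,0,0],[0,0,0]],"yaw":[0,0,0,0,0,0],"grip":[20,20,20,20,20,20]}'
python3 -c "
from h import *
go(.6155,-.287,.038,-173.6)"
```

```text
time_s: 13.32
tool_pos: [0.6178, -0.2879, 0.0401]
tool_rot: [-0.177, 3.129, -0.006]
ft_force: [-9.0, 9.4, 30.3]
width: 0.0305
gripper_force: 64.2
shift mm [2.2 1.1 2.1]  yaw 0.1 | t 13.3 pos [ 0.6178 -0.2879  0.0401] phi -173.5 q6 -75.4 F [-9.   9.4 30.3] w 0.0305 gf 64
```

```bash
python3 -m jog '{"xyz":[[0,0,-4],[0,0,-4],[0,0,0],[0,0,0],[0,0,-15],[0,0,-40],[0,0,-50],[0,0,-20],[60,20,0],[60,20,0],[60,20,0],[0,0,0]],"yaw":[0,0,0,0,0,0,0,0,0,0,0,0],"grip":[20,20,55,55,55,55,55,55,55,55,55,55]}'
python3 - <<'E'
from h import *
for n in ["top","side"]:
    f=grab(n);C=cloud(f);save(f,n+"4.png")
    print(n,handle(f,C,(.43,-.04)))
    hsv=cv2.cvtColor(f["color"],cv2.COLOR_RGB2HSV)
    m=(abs(hsv[...,0].astype(int)-25)<7)&(hsv[...,1]>130)&(hsv[...,2]>60)&(C[...,2]>.044)&(C[...,2]<.12)&(np.hypot(C[...,0]-.61,C[...,1]+.287)<.09)
    P=C[m];c=P.mean(0);w,v=np.linalg.eigh(np.cov((P-c)[:,:2].T));a=v[:,1]; print(len(P),P.min(0).round(3),P.max(0).round(3),c.round(4),np.median(P[:,2]).round(4),np.degrees(np.arctan(a[1]/a[0])))
go(.434,-.0395,.15,-17.3)
im=cv2.imread('pics/top4.png');cv2.imwrite('pics/t4c.png',cv2.resize(im[150:290,240:400],None,fx=4,fy=4,interpolation=cv2.INTER_CUBIC))
E
```

```text
time_s: 14.82
tool_pos: [0.4285, -0.2479, 0.1656]
tool_rot: [-0.174, 3.134, -0.0]
ft_force: [0.8, 0.1, 0.1]
width: 0.0549
gripper_force: 0.0
top {'mid': array([0.3921, 0.0209]), 'yaw': np.float64(173.8), 'L': np.float64(0.043), 'W': np.float64(0.01), 'z': np.float64(0.032), 'nw': np.int64(7), 'rc': array([391.9,  22.2]), 'n': 39}
389 [ 0.556 -0.306  0.044] [ 0.675 -0.265  0.061] [ 0.614  -0.286   0.0532] 0.0534 6.502937375068856
side {'mid': array([ 0.4287, -0.0005]), 'yaw': np.float64(163.6), 'L': np.float64(0.122), 'W': np.float64(0.035), 'z': np.float64(0.032), 'nw': np.int64(15), 'rc': array([ 4.287e+02, -1.000e-01]), 'n': 452}
222 [ 0.558 -0.303  0.044] [ 0.663 -0.263  0.057] [ 0.6116 -0.2801  0.051 ] 0.0513 6.403144026745284
shift mm [-25.6 207.2  15.3]  yaw -156.3 | t 14.9 pos [ 0.4315 -0.2483  0.1654] phi -173.6 q6 -77.0 F [-0.4  0.2 -0.9] w 0.0549 gf 0
```

View pics/t4c.png

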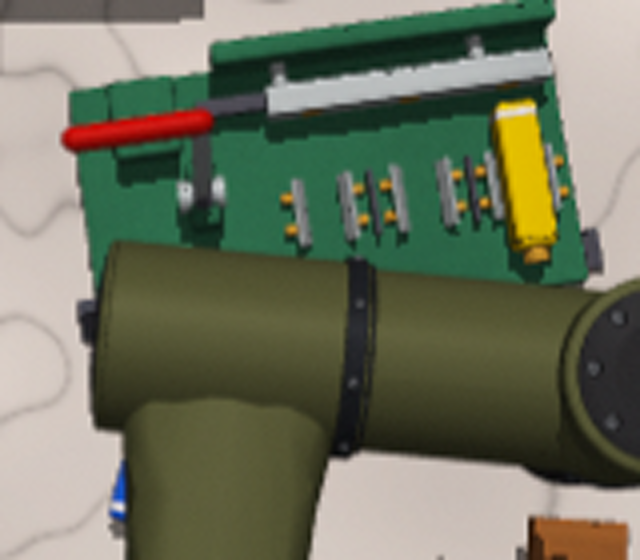

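Yellow is home in clip0, at about (525,180) in the crop. Blue has been knocked to (0.428,−0.001). Yaw first, then move over it.

```bash
python3 -m jog '{"xyz":[[0,0,0],[0,0,0],[0,0,0],[0,0,0],[0,0,0],[0,0,0],[0,0,0],[0,0,0],[0,0,0],[0,0,0],[0,0,0],[0,0,0]],"yaw":[-10,-10,-10,-10,-10,-10,-10,-10,-10,-10,-10,-10],"grip":[60,60,60,60,60,60,60,60,60,60,60,60]}'
python3 -m jog '{"xyz":[[0,0,0],[0,0,0],[0,0,0],[0,0,0],[0,0,0]],"yaw":[-10,-10,-10,-7.2,0],"grip":[60,60,60,60,60]}'
python3 -c "
from h import *
go(.4277,-.002,.15,-16.4)
f=grab('top');C=cloud(f);print(handle(f,C,(.43,-.0)))
f=grab('side');C=cloud(f);print(handle(f,C,(.43,-.0)))"
```

```text
time_s: 16.42
tool_pos: [0.4327, -0.2484, 0.1638]
tool_rot: [2.807, -1.409, -0.003]
ft_force: [0.0, -0.4, 0.8]
width: 0.0601
gripper_force: 0.0
time_s: 17.05
tool_pos: [0.4326, -0.2484, 0.1639]
tool_rot: [-3.109, 0.451, 0.002]
ft_force: [0.6, 0.0, 0.6]
width: 0.0602
gripper_force: 0.0
shift mm [ -74.6 -234.8   13.9]  yaw -0.1 | t 17.1 pos [ 0.4326 -0.2484  0.1639] phi -16.5 q6 80.2 F [0.6 0.  0.6] w 0.0602 gf 0
{'mid': array([0.392 , 0.0197]), 'yaw': np.float64(175.1), 'L': np.float64(0.044), 'W': np.float64(0.012), 'z': np.float64(0.032), 'nw': np.int64(7), 'rc': array([391.6,  22.1]), 'n': 40}
{'mid': array([4.283e-01, 3.000e-04]), 'yaw': np.float64(163.7), 'L': np.float64(0.121), 'W': np.float64(0.035), 'z': np.float64(0.032), 'nw': np.int64(16), 'rc': array([428.4,   0.7]), 'n': 448}
```

```bash
python3 -m jog '{"xyz":[[-15,-47,3],[-15,-47,3],[-15,-47,3],[-15,-47,3],[-15,-47,2],[0,0,40],[0,0,40],[0,0,30],[0,0,0]],"yaw":[0,0,0,0,0,0,0,0,0],"grip":[60,60,60,60,60,60,60,60,60]}'
python3 -c "
from h import *
go(.4277,-.001,.019,-16.4)"
```

```text
time_s: 18.27
tool_pos: [0.4249, -0.0021, 0.0383]
tool_rot: [3.107, -0.451, -0.007]
ft_force: [0.2, -0.8, 0.4]
width: 0.0604
gripper_force: 0.0
shift mm [ 2.5 -1.9 19.3]  yaw -0.1 | t 18.3 pos [ 0.4249 -0.0021  0.0383] phi -16.5 q6 46.3 F [ 0.2 -0.8  0.4] w 0.0604 gf 0
```

```bash
python3 -m jog '{"xyz":[[2,-2,10],[0.5,0,9],[0,0,0],[0,0,0],[0,0,0],[0,0,0],[0,0,0],[0,0,0]],"yaw":[0,0,0,0,0,0,0,0],"grip":[60,60,60,20,20,20,20,20]}'
python3 -m jog '{"xyz":[[0,0,-30],[0,0,-50],[0,0,-50],[0,0,0],[0,0,0],[0,0,0],[0,0,0],[0,0,0],[0,0,0],[0,0,0],[0,0,0],[0,0,0]],"yaw":[0,0,0,10,10,10,10,10,10,10,10,10],"grip":[20,20,20,20,20,20,20,20,20,20,20,20]}'
python3 -m jog '{"xyz":[[0,0,0],[0,0,0],[0,0,0],[0,0,0],[0,0,0],[0,0,0],[0,0,0],[0,0,0]],"yaw":[10,10,10,10,10,10,7.1,0],"grip":[20,20,20,20,20,20,20,20]}'
python3 -c "
from h import *
go(.607,-.2127,.15,-173.6)"
```

```text
time_s: 19.27
tool_pos: [0.4297, -0.0004, 0.0222]
tool_rot: [-3.109, 0.449, -0.002]
ft_force: [-2.0, -1.3, 5.7]
width: 0.0302
gripper_force: 61.0
time_s: 20.78
tool_pos: [0.4289, -0.0003, 0.1504]
tool_rot: [1.873, -2.521, -0.002]
ft_force: [0.1, -0.6, -0.9]
width: 0.0308
gripper_force: 60.3
time_s: 21.78
tool_pos: [0.429, -0.0003, 0.1506]
tool_rot: [0.179, -3.135, -0.0]
ft_force: [-0.4, 0.8, -2.0]
width: 0.0303
gripper_force: 60.3
shift mm [-152.7 -231.2    0.4]  yaw 0.1 | t 21.8 pos [ 4.290e-01 -3.000e-04  1.506e-01] phi -173.5 q6 -110.7 F [-0.4  0.8 -2. ] w 0.0303 gf 60
```

```bash
python3 -m jog '{"xyz":[[0,-46.2,0],[0,-46.2,0],[0,-46.2,0],[0,-46.2,0],[0,-46.2,0],[-51,0,0],[-51,0,0],[-51,0,0],[0,0,40],[0,0,25],[0,0,0]],"yaw":[0,0,0,0,0,0,0,0,0,0,0.1],"grip":[20,20,20,20,20,20,20,20,20,20,20]}'
python3 - <<'E'
from h import *
go(.607,-.2127,.038,-173.6)
f=grab("side");C=cloud(f);save(f,"side5.png")
im=cv2.imread('pics/side5.png');cv2.imwrite('pics/s5c.png',cv2.resize(im[130:260,230:360],(520,520),interpolation=cv2.INTER_CUBIC))
E
```

```text
time_s: 23.15
tool_pos: [0.6056, -0.2123, 0.0828]
tool_rot: [0.177, -3.131, -0.002]
ft_force: [-0.2, 0.2, -1.1]
width: 0.0302
gripper_force: 60.3
shift mm [-1.6 -0.6 44.8]  yaw 0.1 | t 23.1 pos [ 0.6056 -0.2123  0.0828] phi -173.5 q6 -82.0 F [-0.2  0.2 -1.1] w 0.0302 gf 60
```

View pics/s5c.png

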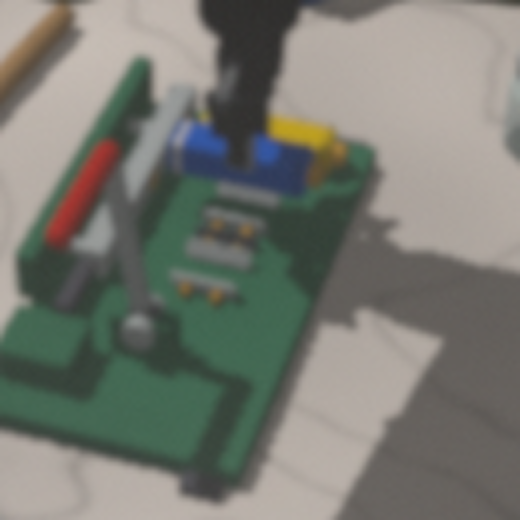

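Blue hangs over clip1 at about (245,155) in the crop, butt towards the bar and yellow beside it. Press it down.

```bash
python3 -m jog '{"xyz":[[-1,0,10],[0,0,8],[0,0,7],[0,0,5],[0,0,4],[0,0,4],[0,0,4],[0.5,0,4],[0.5,0,3],[0.5,0,3],[0,0,0],[0,0,0]],"yaw":[0,0,0,0,0,0,0,0,0,0,0,0],"grip":[20,20,20,20,20,20,20,20,20,20,20,20]}'
python3 -c "
from h import *
go(.607,-.2127,.038,-173.6)"
```

```text
time_s: 24.7
tool_pos: [0.6094, -0.213, 0.0421]
tool_rot: [-0.177, 3.129, -0.005]
ft_force: [-8.5, 8.8, 27.8]
width: 0.03
gripper_force: 63.7
shift mm [2.3 0.6 4.1]  yaw 0.1 | t 24.7 pos [ 0.6094 -0.213   0.0421] phi -173.5 q6 -82.1 F [-8.5  8.8 27.8] w 0.0300 gf 64
```

```bash
python3 -m jog '{"xyz":[[0,0,-4],[0,0,-4],[0,0,0],[0,0,0],[0,0,-15],[0,0,-40],[0,0,-50],[0,0,-50],[50,-30,-20],[50,-30,0],[50,-30,0],[0,0,0]],"yaw":[0,0,0,0,0,0,0,0,0,0,0,0],"grip":[20,20,55,55,55,55,55,55,30,0,0,0]}'
python3 - <<'E'
from h import *
go(.66,0,.2,-173.6)
for n in ["top","side"]:
    f=grab(n);C=cloud(f);save(f,n+"6.png")
    hsv=cv2.cvtColor(f["color"],cv2.COLOR_RGB2HSV)
    z=C[...,2]
    ye=(abs(hsv[...,0].astype(int)-25)<7)&(hsv[...,1]>130)&(z>.044)&(z<.08)&(np.hypot(C[...,0]-.614,C[...,1]+.286)<.08)
    bl=(abs(hsv[...,0].astype(int)-112)<12)&(hsv[...,1]>100)&(z>.044)&(z<.08)&(np.hypot(C[...,0]-.606,C[...,1]+.212)<.08)
    rd=((hsv[...,0]<6)|(hsv[...,0]>174))&(hsv[...,1]>140)&(np.hypot(C[...,0]-.66,C[...,1]-.0)<.1)&(z>.02)
    for l,m in (("y",ye),("b",bl),("r",rd)):
        P=C[m]
        if len(P)<5: print(l,len(P)); continue
        c=P.mean(0);w,v=np.linalg.eigh(np.cov((P-c)[:,:2].T));a=v[:,1]; print(n,l,len(P),P.min(0).round(3),P.max(0).round(3),c.round(4),np.median(P[:,2]).round(4),np.degrees(np.arctan2(a[1],a[0])).round(1))
im=cv2.imread('pics/top6.png');cv2.imwrite('pics/t6c.png',cv2.resize(im[150:290,240:400],None,fx=4,fy=4,interpolation=cv2.INTER_CUBIC))
E
```

```text
time_s: 26.2
tool_pos: [0.4652, -0.3211, 0.2195]
tool_rot: [-0.168, 3.135, -0.002]
ft_force: [-0.4, 0.6, -0.8]
width: -0.0002
gripper_force: 0.0
shift mm [-228.   298.4   19.5]  yaw -0.3 | t 26.2 pos [ 0.4652 -0.3211  0.2195] phi -173.9 q6 -69.6 F [-0.4  0.6 -0.8] w -0.0002 gf 0
top y 26 [ 0.657 -0.295  0.047] [ 0.674 -0.266  0.057] [ 0.6669 -0.2832  0.0526] 0.0524 78.9
b 0
top r 229 [ 0.612 -0.057  0.021] [0.679 0.047 0.213] [ 0.6268 -0.0031  0.1999] 0.2067 98.9
side y 225 [ 0.556 -0.302  0.044] [ 0.662 -0.263  0.058] [ 0.6127 -0.2797  0.051 ] 0.0516 -173.3
side b 240 [ 0.56  -0.23   0.044] [ 0.655 -0.184  0.057] [ 0.6059 -0.2059  0.0515] 0.0518 -172.9
side r 116 [ 0.615 -0.043  0.201] [0.636 0.05  0.21 ] [0.6245 0.0066 0.206 ] 0.206 97.1
```

View pics/t6c.png

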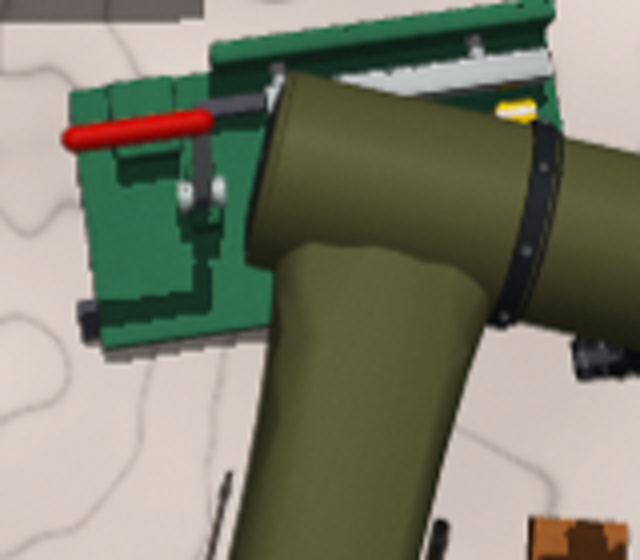

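Both handles are seated, tops at about 52 mm. The red bar is at about (0.626, 0.004, 0.199), so the pivot is at about (0.603, 0.002, 0.051). Next, go above and behind the bar with the fingers shut.

```bash
python3 -m jog '{"xyz":[[0,30,-30],[0,45,-30],[0,45,0],[0,45,0],[0,45,0],[0,45,0],[0,45,0],[-50,0,0],[-50,0,0],[-50,0,0],[-50,0,0],[0,0,0]],"yaw":[0,0,0,0,0,0,0,0,0,0,0,0],"grip":[0,0,0,0,0,0,0,0,0,0,0,0]}'
python3 -c "
from h import *
go(.668,.009,.28,-173.6)"
```

```text
time_s: 27.8
tool_pos: [0.6354, 0.0034, 0.2714]
tool_rot: [0.176, -3.128, 0.002]
ft_force: [-0.6, 0.4, -0.6]
width: 0.0003
gripper_force: 0.0
shift mm [-33.    1.9  -8.9]  yaw 0.0 | t 27.8 pos [0.6354 0.0034 0.2714] phi -173.6 q6 -101.9 F [-0.6  0.4 -0.6] w 0.0003 gf 0
```

```bash
python3 -m jog '{"xyz":[[-33,2,0],[0,0,0]],"yaw":[0,0],"grip":[0,0]}'
python3 - <<'E'
from h import *
go(.668,.009,.177,-173.6)
f=grab("side");save(f,"side7.png")
im=cv2.imread('pics/side7.png');cv2.imwrite('pics/s7c.png',cv2.resize(im[110:270,200:360],(560,560),interpolation=cv2.INTER_CUBIC))
E
```

```text
time_s: 28.05
tool_pos: [0.6665, 0.0085, 0.2756]
tool_rot: [0.176, -3.134, 0.0]
ft_force: [-1.2, 0.3, -1.0]
width: -0.0003
gripper_force: 0.0
shift mm [-1.8  0.4 98.6]  yaw 0.0 | t 28.1 pos [0.6665 0.0085 0.2756] phi -173.6 q6 -101.4 F [-1.2  0.3 -1. ] w -0.0003 gf 0
```

View pics/s7c.png

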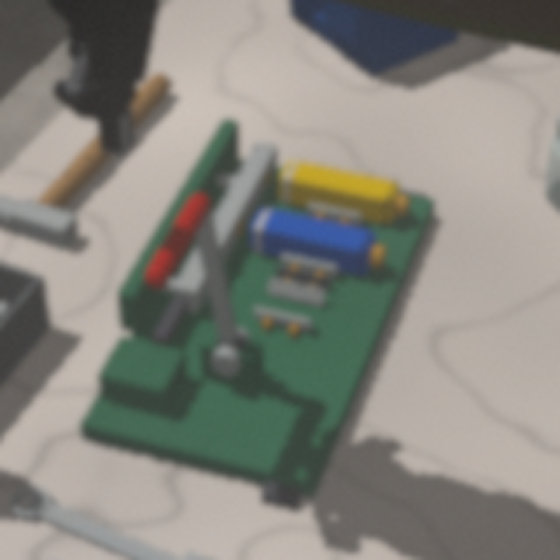

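The fingers hang above and behind the red bar (tip at (118,140), bar at (180,240)), and both handles sit in their clips. Go down and make contact.

```bash
python3 -m jog '{"xyz":[[0,0,30],[0,0,30],[0,0,25],[0,0,14],[0,0,0],[6,0,0],[6,0,0],[4,0,0],[4,0,0],[0,0,0]],"yaw":[0,0,0,0,0,0,0,0,0,0],"grip":[0,0,0,0,0,0,0,0,0,0]}'
python3 -c "
from h import *
go(.626,.004,.177,-173.6)"
```

```text
time_s: 29.35
tool_pos: [0.6463, 0.0049, 0.1788]
tool_rot: [-0.174, 3.135, 0.0]
ft_force: [2.8, -0.1, 0.5]
width: -0.0001
gripper_force: 1.3
shift mm [20.3  1.3  1.7]  yaw -0.0 | t 29.4 pos [0.6463 0.0049 0.1788] phi -173.6 q6 -101.8 F [ 2.8 -0.1  0.5] w -0.0001 gf 1
```

```bash
python3 -m jog '{"xyz":[[7.5,0,-0.7],[7.5,0,-0.8],[15,0,0],[15,0,1.5],[14.6,0,3],[14.4,0,4.4],[13.9,0,5.9],[13.1,0,7.1],[12.4,0,8.5],[11.5,0,9.7],[10.4,0,10.7],[0,0,0]],"yaw":[0,0,0,0,0,0,0,0,0,0,0,0],"grip":[0,0,0,0,0,0,0,0,0,0,0,0]}'
python3 - <<'E'
from h import *
s,r,ph=state(); p=s["tool_pos"]; psi=np.radians(6.4)
d=(.6463-p[0])*np.cos(psi)+(.0049-p[1])*np.sin(psi); print("theta",.15+np.arcsin(d/.15-np.sin(.15)))
go(.626,.004,.177,-173.6)
E
```

```text
time_s: 30.85
tool_pos: [0.5122, -0.0101, 0.13]
tool_rot: [-0.175, 3.132, 0.001]
ft_force: [6.6, -0.8, 2.3]
width: 0.0002
gripper_force: 3.6
theta 0.9979838804257172
shift mm [-114.8    1.3  -46.4]  yaw -0.0 | t 30.9 pos [ 0.5122 -0.0101  0.13  ] phi -173.6 q6 -105.1 F [ 6.6 -0.8  2.3] w 0.0002 gf 4
```

```bash
python3 -m jog '{"xyz":[[3,0,3],[3,0,2],[3,0,2],[0,0,0],[0,0,0],[0,0,0]],"yaw":[0,0,0,0,0,0],"grip":[0,0,0,0,0,0]}'
python3 - <<'E'
from h import *
go(.626,.004,.177,-173.6)
f=grab("side");C=cloud(f);save(f,"side8.png")
hsv=cv2.cvtColor(f["color"],cv2.COLOR_RGB2HSV)
rd=((hsv[...,0]<6)|(hsv[...,0]>174))&(hsv[...,1]>140)&(np.hypot(C[...,0]-.55,C[...,1]-.0)<.12)&(C[...,2]>.08)
print("bar",C[rd].mean(0).round(4),rd.sum())
im=cv2.imread('pics/side8.png');cv2.imwrite('pics/s8c.png',cv2.resize(im[110:270,200:360],(560,560),interpolation=cv2.INTER_CUBIC))
E
```

```text
time_s: 31.6
tool_pos: [0.5119, -0.0101, 0.1297]
tool_rot: [-0.175, 3.11, 0.002]
ft_force: [31.4, 0.4, 8.1]
width: 0.0004
gripper_force: 16.0
shift mm [-116.2    1.2  -44.2]  yaw 0.0 | t 31.6 pos [ 0.5119 -0.0101  0.1297] phi -173.6 q6 -105.4 F [31.4  0.4  8.1] w 0.0004 gf 16
bar [0.4901 0.0048 0.1575] 14
```

View pics/s8c.png

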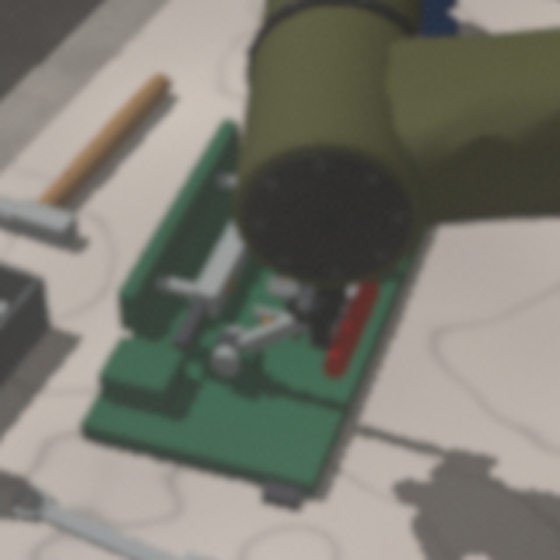

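The lever is at its end stop (31 N, bar at crop (352,330)). Ease it back along the arc.

```bash
python3 -m jog '{"xyz":[[-5,0,-4],[-4,0,-3],[-5.2,0,-5.3],[-5.2,0,-5.4],[-5.7,0,-4.9],[-5.8,0,-4.8],[-6.2,0,-4.2],[-6.2,0,-4.3],[-6.6,0,-3.6],[-6.5,0,-3.5],[-7,0,-3],[-6.9,0,-2.9]],"yaw":[0,0,0,0,0,0,0,0,0,0,0,0],"grip":[0,0,0,0,0,0,0,0,0,0,0,0]}'
python3 -m jog '{"xyz":[[-7.2,0,-2.2],[-7.2,0,-2.2],[-7.3,0,-1.5],[-7.3,0,-1.5],[-7.5,0,-0.7],[-7.5,0,-0.8],[-7.5,0,0],[-7.5,0,0],[-7.5,0,0.7],[-7.5,0,0.8],[-6,0,0],[0,0,0]],"yaw":[0,0,0,0,0,0,0,0,0,0,0,0],"grip":[0,0,0,0,0,0,0,0,0,0,0,0]}'
python3 -c "
from h import *
go(.668,.009,.177,-173.6)"
```

```text
time_s: 33.15
tool_pos: [0.5723, -0.0027, 0.1694]
tool_rot: [0.175, -3.136, -0.002]
ft_force: [5.0, 1.0, -4.1]
width: -0.0001
gripper_force: 2.9
time_s: 34.65
tool_pos: [0.6519, 0.0053, 0.1783]
tool_rot: [0.174, -3.136, 0.001]
ft_force: [-0.1, 0.1, -0.5]
width: -0.0002
gripper_force: 0.0
shift mm [-16.4   1.9   1.3]  yaw -0.0 | t 34.6 pos [0.6519 0.0053 0.1783] phi -173.6 q6 -101.7 F [-0.1  0.1 -0.5] w -0.0002 gf 0
```

```bash
python3 -m jog '{"xyz":[[-12,0,0],[0,0,-35],[0,0,-40],[0,0,-30],[15,-40,0],[15,-45,0],[15,-45,0],[0,-45,0],[0,-45,0],[0,0,0]],"yaw":[0,0,0,0,0,0,0,0,0,0],"grip":[0,0,0,0,0,0,0,0,55,55]}'
python3 - <<'E'
from h import *
go(.604,-.2132,.06,-173.6)
f=grab("side");C=cloud(f);save(f,"side9.png")
hsv=cv2.cvtColor(f["color"],cv2.COLOR_RGB2HSV);z=C[...,2]
ye=(abs(hsv[...,0].astype(int)-25)<7)&(hsv[...,1]>130)&(z>.044)&(z<.08)&(np.hypot(C[...,0]-.614,C[...,1]+.286)<.08)
bl=(abs(hsv[...,0].astype(int)-112)<12)&(hsv[...,1]>100)&(z>.044)&(z<.08)&(np.hypot(C[...,0]-.606,C[...,1]+.212)<.08)
rd=((hsv[...,0]<6)|(hsv[...,0]>174))&(hsv[...,1]>140)&(np.hypot(C[...,0]-.6,C[...,1]-.0)<.12)&(C[...,2]>.08)
for l,m in (("y",ye),("b",bl),("r",rd)): P=C[m];print(l,len(P),P.mean(0).round(4),P.min(0).round(3),P.max(0).round(3)) if len(P) else 0
E
```

```text
time_s: 35.9
tool_pos: [0.6433, -0.2198, 0.2824]
tool_rot: [0.168, -3.136, 0.0]
ft_force: [0.5, -0.3, 0.1]
width: 0.036
gripper_force: 0.0
shift mm [ 38.1  10.8 222.5]  yaw -0.3 | t 35.9 pos [ 0.6433 -0.2198  0.2824] phi -173.9 q6 -81.8 F [ 0.5 -0.3  0.1] w 0.0360 gf 0
y 224 [ 0.6095 -0.28    0.0508] [ 0.558 -0.303  0.044] [ 0.658 -0.263  0.056]
b 243 [ 0.6026 -0.2064  0.0508] [ 0.557 -0.229  0.044] [ 0.649 -0.187  0.057]
r 117 [0.6248 0.0068 0.2057] [ 0.614 -0.044  0.201] [0.637 0.051 0.209]
```

The lever is back up (red bar where it started) and the handles were shifted by about 3 mm. Grasp blue.

```bash
python3 -m jog '{"xyz":[[38,10,30],[0,0.8,50],[0,0,50],[0,0,50],[0,0,30],[0,0,11],[0,0,0],[0,0,0]],"yaw":[-0.3,0,0,0,0,0,0,0],"grip":[55,55,55,55,55,55,55,55]}'
python3 -c "
from h import *
go(.604,-.2132,.040,-173.6)"
```

```text
time_s: 36.95
tool_pos: [0.6057, -0.2102, 0.0645]
tool_rot: [-0.183, 3.133, -0.001]
ft_force: [0.2, -0.3, 0.8]
width: 0.0551
gripper_force: 0.0
shift mm [ 2.1 -2.7 24.5]  yaw 0.3 | t 37.0 pos [ 0.6057 -0.2102  0.0645] phi -173.3 q6 -82.0 F [ 0.2 -0.3  0.8] w 0.0551 gf 0
```

```bash
python3 -m jog '{"xyz":[[2,-2.7,10],[0,0,10],[0,0,4],[0,0,0],[0,0,0],[0,0,0],[0,0,0],[0,0,0],[0,0,-8],[0,0,-10],[0,0,-10],[0,0,-10]],"yaw":[0,0,0,0,0,0,0,0,0,0,0,0],"grip":[55,55,55,20,20,20,20,20,20,20,20,20]}'
python3 -m jog '{"xyz":[[0,0,-30],[0,0,-40],[0,0,-20],[45,0,0],[45,0,0],[45,0,0],[35,0,0],[0,0,0]],"yaw":[0,0,0,0,0,0,0,0],"grip":[20,20,20,20,20,20,20,20]}'
python3 -c "
from h import *
go(.4,.37,.16,173)"
```

```text
time_s: 38.45
tool_pos: [0.6031, -0.2131, 0.0776]
tool_rot: [-0.183, 3.135, -0.0]
ft_force: [-0.2, -0.2, -1.4]
width: 0.0303
gripper_force: 62.2
time_s: 39.45
tool_pos: [0.4325, -0.2331, 0.1668]
tool_rot: [-0.181, 3.135, 0.0]
ft_force: [0.0, 0.4, -1.2]
width: 0.0302
gripper_force: 62.2
shift mm [-37.1 602.8   7. ]  yaw 13.6 | t 39.5 pos [ 0.4325 -0.2331  0.1668] phi -173.4 q6 -78.6 F [ 0.   0.4 -1.2] w 0.0302 gf 62
```

```bash
python3 -m jog '{"xyz":[[-3,50,0],[-3,50,0],[-3,50,0],[-3,50,0],[-3,50,0],[-3,50,0],[-3,50,0],[-3,50,0],[-3,50,0],[-3,50,0],[-3,50,0],[-3,50,0]],"yaw":[0,0,0,0,0,0,0,0,0,0,0,0],"grip":[20,20,20,20,20,20,20,20,20,20,20,20]}'
python3 -m jog '{"xyz":[[-40,0,0],[-40,0,0],[-40,0,0],[-35,0,0],[0,0,0],[0,0,0],[0,0,0]],"yaw":[0,0,0,0,8,5.6,0],"grip":[20,20,20,20,20,20,20]}'
python3 -c "
from h import *
go(.557,.373,.035,173)"
```

```text
time_s: 40.95
tool_pos: [0.3997, 0.3696, 0.1659]
tool_rot: [0.183, -3.136, 0.0]
ft_force: [1.2, -0.4, -1.2]
width: 0.0303
gripper_force: 62.1
time_s: 41.82
tool_pos: [0.5541, 0.3857, 0.1652]
tool_rot: [-0.188, -3.135, 0.001]
ft_force: [-0.0, -0.0, -1.9]
width: 0.0303
gripper_force: 62.2
shift mm [ -4.5 -12.1 130.2]  yaw 0.1 | t 41.8 pos [0.5541 0.3857 0.1652] phi 173.1 q6 -148.6 F [-0.  -0.  -1.9] w 0.0303 gf 62
```

```bash
python3 -m jog '{"xyz":[[-4,-12,30],[0,0,45],[0,0,40],[0,0,15],[0,0,5],[0,0,3],[0,0,0]],"yaw":[0,0,0,0,0,0,0],"grip":[20,20,20,20,20,20,20]}'
python3 -c "
from h import *
go(.557,.373,.035,173)"
```

```text
time_s: 42.7
tool_pos: [0.5571, 0.3735, 0.0298]
tool_rot: [0.189, 3.134, 0.003]
ft_force: [0.4, -0.2, -0.8]
width: 0.0304
gripper_force: 62.1
shift mm [ 0.  -0.5 -5.2]  yaw 0.1 | t 42.7 pos [0.5571 0.3735 0.0298] phi 173.1 q6 -147.8 F [ 0.4 -0.2 -0.8] w 0.0304 gf 62
```

```bash
python3 -m jog '{"xyz":[[0,0,2],[0,0,2],[0,0,1],[0,0,0],[0,0,0],[0,0,0]],"yaw":[0,0,0,0,0,0],"grip":[20,20,20,20,20,20]}'
python3 -m jog '{"xyz":[[0,0,0],[0,0,0],[0,0,0],[0,0,-20],[0,0,-50],[0,0,-50],[0,0,-40],[50,0,0],[50,0,0],[50,0,0],[0,0,0]],"yaw":[0,0,0,0,0,0,0,0,0,0,0],"grip":[55,55,55,55,55,55,55,55,55,55,55]}'
python3 -c "
from h import *
go(.44,-.3,.18,-173.6)"
```

```text
time_s: 43.45
tool_pos: [0.5565, 0.3729, 0.0234]
tool_rot: [-0.19, -3.136, -0.0]
ft_force: [0.3, -0.5, -1.0]
width: 0.0302
gripper_force: 62.3
time_s: 44.82
tool_pos: [0.4056, 0.3918, 0.1861]
tool_rot: [0.184, 3.135, 0.006]
ft_force: [0.9, -0.5, 0.3]
width: 0.0553
gripper_force: 0.0
shift mm [-115.2 -683.     3.8]  yaw -13.1 | t 44.8 pos [0.4056 0.3918 0.1861] phi 173.3 q6 -161.1 F [ 0.9 -0.5  0.3] w 0.0553 gf 0
```

```bash
python3 -m jog '{"xyz":[[0,0,0],[0,0,0],[-4,-55,0],[-4,-55,0],[-4,-55,0],[-4,-55,0],[-4,-55,0],[-4,-55,0],[-4,-55,0],[-4,-55,0],[-4,-55,0],[-4,-55,0]],"yaw":[-6.5,-6.6,0,0,0,0,0,0,0,0,0,0],"grip":[55,55,55,55,55,55,55,55,55,55,55,55]}'
python3 - <<'E'
from h import *
go(.45,-.3,.18,-173.6)
for n in ["top","side"]:
    f=grab(n);C=cloud(f);print(handle(f,C,(.55,.372),.075)); save(f,n+"10.png")
    hsv=cv2.cvtColor(f["color"],cv2.COLOR_RGB2HSV);z=C[...,2]
    ye=(abs(hsv[...,0].astype(int)-25)<7)&(hsv[...,1]>130)&(z>.044)&(z<.08)&(np.hypot(C[...,0]-.614,C[...,1]+.286)<.08);print(ye.sum(),C[ye].mean(0).round(3) if ye.any() else 0)
E
```

```text
time_s: 46.32
tool_pos: [0.5069, -0.1542, 0.1849]
tool_rot: [-0.168, 3.135, -0.001]
ft_force: [1.1, 1.2, 1.2]
width: 0.0554
gripper_force: 0.0
shift mm [  72.2 -138.9    4.9]  yaw -0.3 | t 46.3 pos [ 0.5069 -0.1542  0.1849] phi -173.9 q6 -88.7 F [1.1 1.2 1.2] w 0.0554 gf 0
{'mid': array([0.5569, 0.3712]), 'yaw': np.float64(-7.2), 'L': np.float64(0.119), 'W': np.float64(0.032), 'z': np.float64(0.036), 'nw': np.int64(14), 'rc': array([557. , 371.5]), 'n': 398}
32 [ 0.662 -0.288  0.053]
{'mid': array([0.5582, 0.3736]), 'yaw': np.float64(-6.5), 'L': np.float64(0.119), 'W': np.float64(0.033), 'z': np.float64(0.036), 'nw': np.int64(16), 'rc': array([558.2, 373.8]), 'n': 671}
193 [ 0.615 -0.279  0.051]
```

Blue lies flat in the tray. Now yellow.

```bash
python3 -m jog '{"xyz":[[-30,-47,0],[-30,-47,0],[-29,-47,0],[0,0,40],[0,0,40],[0,0,25],[0,0,0]],"yaw":[-0.3,0,0,0,0,0,0],"grip":[55,55,55,55,55,55,55]}'
python3 -c "
from h import *
go(.6125,-.2877,.040,-173.6)"
```

```text
time_s: 47.3
tool_pos: [0.6095, -0.2818, 0.0764]
tool_rot: [0.176, -3.133, -0.002]
ft_force: [0.2, 0.6, 0.3]
width: 0.055
gripper_force: 0.0
shift mm [-2.4 -6.2 36.4]  yaw 0.0 | t 47.3 pos [ 0.6095 -0.2818  0.0764] phi -173.6 q6 -75.7 F [0.2 0.6 0.3] w 0.0550 gf 0
```

```bash
python3 -m jog '{"xyz":[[-2,-6,10],[0,0,14],[0,0,12],[0,0,0],[0,0,0],[0,0,0],[0,0,0],[0,0,0],[0,0,-8],[0,0,-10],[0,0,-10],[0,0,-10]],"yaw":[0,0,0,0,0,0,0,0,0,0,0,0],"grip":[55,55,55,20,20,20,20,20,20,20,20,20]}'
python3 -m jog '{"xyz":[[0,0,-30],[0,0,-40],[0,0,-20],[45,0,0],[45,0,0],[45,0,0],[35,0,0],[0,0,0]],"yaw":[0,0,0,0,0,0,0,0],"grip":[20,20,20,20,20,20,20,20]}'
python3 -c "
from h import *
go(.4,.285,.16,173)"
```

```text
time_s: 48.8
tool_pos: [0.6137, -0.2877, 0.0819]
tool_rot: [-0.177, 3.135, -0.001]
ft_force: [0.3, 0.4, -1.2]
width: 0.03
gripper_force: 61.1
time_s: 49.8
tool_pos: [0.4428, -0.307, 0.171]
tool_rot: [-0.175, 3.135, -0.0]
ft_force: [0.4, 0.9, -2.1]
width: 0.0305
gripper_force: 61.1
shift mm [-23.4 593.1  10.9]  yaw 13.4 | t 49.8 pos [ 0.4428 -0.307   0.171 ] phi -173.6 q6 -70.2 F [ 0.4  0.9 -2.1] w 0.0305 gf 61
```

```bash
python3 -m jog '{"xyz":[[-2,49.4,0],[-2,49.4,0],[-2,49.4,0],[-2,49.4,0],[-2,49.4,0],[-2,49.4,0],[-2,49.4,0],[-2,49.4,0],[-2,49.4,0],[-2,49.4,0],[-2,49.4,0],[-2,49.4,0]],"yaw":[0,0,0,0,0,0,0,0,0,0,0,0],"grip":[20,20,20,20,20,20,20,20,20,20,20,20]}'
python3 -m jog '{"xyz":[[-40,-5,0],[-40,-5,0],[-40,-5,0],[-26,-5,0],[0,0,0],[0,0,0],[0,0,0]],"yaw":[0,0,0,0,8,5.4,0],"grip":[20,20,20,20,20,20,20]}'
python3 -c "
from h import *
go(.547,.283,.031,173)"
```

```text
time_s: 51.3
tool_pos: [0.4009, 0.2874, 0.1702]
tool_rot: [0.178, -3.136, -0.001]
ft_force: [0.7, -0.1, -1.2]
width: 0.0301
gripper_force: 61.1
time_s: 52.18
tool_pos: [0.5488, 0.282, 0.1696]
tool_rot: [-0.188, -3.135, 0.001]
ft_force: [-0.0, -0.3, -1.3]
width: 0.0301
gripper_force: 61.1
shift mm [  1.7   0.8 138.6]  yaw 0.1 | t 52.2 pos [0.5488 0.282  0.1696] phi 173.1 q6 -142.6 F [-0.  -0.3 -1.3] w 0.0301 gf 61
```

```bash
python3 -m jog '{"xyz":[[0,0,40],[0,0,50],[0,0,35],[0,0,12],[0,0,4],[0,0,3],[0,0,1.5],[0,0,0],[0,0,0]],"yaw":[0,0,0,0,0,0,0,0,0],"grip":[20,20,20,20,20,20,20,20,20]}'
python3 -m jog '{"xyz":[[0,0,0],[0,0,0],[0,0,0],[0,0,-20],[0,0,-50],[0,0,-50],[0,0,-40],[50,0,0],[50,0,0],[50,0,0],[0,-40,0],[0,0,0]],"yaw":[0,0,0,0,0,0,0,0,0,0,0,0],"grip":[55,55,55,55,55,55,55,55,55,55,55,55]}'
python3 -m jog '{"xyz":[[0,-50,0],[0,-50,0],[0,-50,0],[0,-50,0],[0,-50,0],[0,0,0],[0,0,0],[0,0,0]],"yaw":[0,0,0,0,0,0,0,0],"grip":[55,55,55,55,55,55,55,55]}'
python3 - <<'E'
from h import *
for n in ["top","side"]:
    f=grab(n);C=cloud(f);save(f,n+"11.png")
    print(handle(f,C,(.557,.372),.04),handle(f,C,(.547,.283),.04))
    hsv=cv2.cvtColor(f["color"],cv2.COLOR_RGB2HSV)
    rd=((hsv[...,0]<6)|(hsv[...,0]>174))&(hsv[...,1]>140)&(np.hypot(C[...,0]-.6,C[...,1]-.0)<.12)&(C[...,2]>.08)
    print("bar",C[rd].mean(0) if rd.any() else 0)
im=cv2.imread('pics/top11.png');cv2.imwrite('pics/t11c.png',cv2.resize(im[130:330,110:430],None,fx=2.5,fy=2.5,interpolation=cv2.INTER_CUBIC))
E
```

```text
time_s: 53.3
tool_pos: [0.5496, 0.2822, 0.0263]
tool_rot: [0.19, 3.134, 0.003]
ft_force: [1.2, 0.5, 3.2]
width: 0.0303
gripper_force: 61.6
time_s: 54.8
tool_pos: [0.3948, 0.2592, 0.1875]
tool_rot: [0.189, 3.133, 0.005]
ft_force: [0.3, -0.1, 0.4]
width: 0.0551
gripper_force: 0.0
time_s: 55.8
tool_pos: [0.365, 0.0126, 0.185]
tool_rot: [-0.188, -3.136, -0.0]
ft_force: [0.2, -0.2, 0.3]
width: 0.0553
gripper_force: 0.0
{'mid': array([0.5572, 0.3709]), 'yaw': np.float64(173.4), 'L': np.float64(0.079), 'W': np.float64(0.031), 'z': np.float64(0.037), 'nw': np.int64(0), 'rc': array([557.2, 370.5]), 'n': 275} {'mid': array([0.5464, 0.2822]), 'yaw': np.float64(173.6), 'L': np.float64(0.079), 'W': np.float64(0.035), 'z': np.float64(0.037), 'nw': np.int64(0), 'rc': array([546.4, 281.9]), 'n': 294}
bar [ 0.62482448 -0.0024199   0.20677146]
{'mid': array([0.5572, 0.3743]), 'yaw': np.float64(173.0), 'L': np.float64(0.079), 'W': np.float64(0.031), 'z': np.float64(0.036), 'nw': np.int64(0), 'rc': array([557.2, 374.3]), 'n': 448} {'mid': array([0.5472, 0.2844]), 'yaw': np.float64(173.4), 'L': np.float64(0.078), 'W': np.float64(0.033), 'z': np.float64(0.036), 'nw': np.int64(0), 'rc': array([547.1, 284.2]), 'n': 410}
bar [0.62451423 0.00705552 0.20587449]
```

View pics/t11c.png

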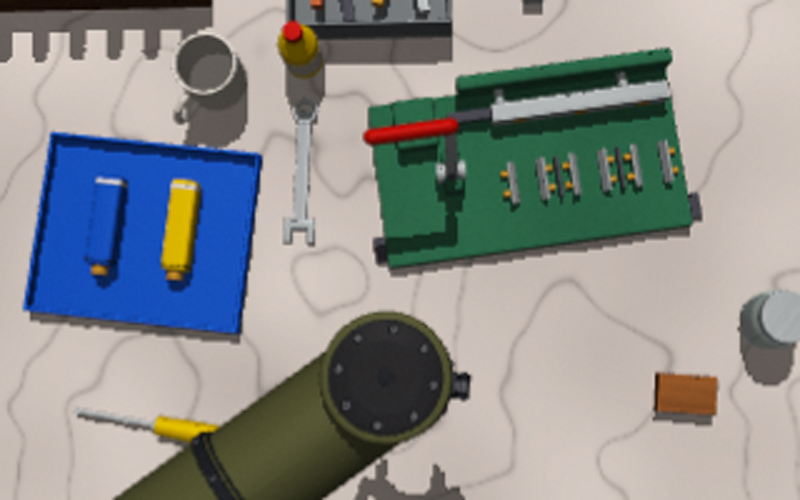

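Both handles lie flat in the tray, at (107,225) and (180,228) in the crop. The lever is up, the clips are empty, and the bystanders look undisturbed; the screwdriver is partly hidden under the arm. Hand in.

```bash
python3 -c "
from station import finish_job
print(finish_job())"
```

```text
the job is handed in; nothing more can be done
None
```

I marked both handles on the bench (blue and yellow; red was absent) and laid them flat in the tray, with the lever eased back up; I handed the job in at about 56 s and got no verdict back.

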